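# Turn the rotary stage to its stop and register a specimen block in its corner

## Task

First turn the black rotary stage counter-clockwise (seen from above) by its red knob until it comes up against its end stop. Then take the specimen block with the blue carrier and amber top, set it flat on the stage plate with its long side along the longer fence, and push it fully home into the corner so that it presses on both fences at once, keeping the stage at its stop. Finish while still holding the block there, pressed firmly but gently against both fences - do not let go - and leave the other block and everything else on the bench where it stands.

Things in the scene. Friction and masses are not known exactly. Their poses are not given: they have to be found in the camera images.
- stage (a joint): angle of the rotary stage plate, a black disc of 196 mm diameter, on its base, rad; grows counter-clockwise seen from above; starts between 0 and 0.5; firm end stop at 1.571 (white line on the plate then meets the red mark on the base). Friction of 0.35 N m, about 4 N at the knob, holds it wherever it is left.
- stage_base: fixed round white base of the stage, 210 mm diameter; origin under its centre, on the turning axis. The plate's upper face is 44 mm above the bench. A steel stop post, 16 x 12 mm, 40 mm tall, stands at the rim on its +y side.
- seat (a point): point on the stage plate's upper face, on its turning axis; turns with the plate. x, y level, z up. It is where the centre of the specimen block's underside lies when the block is home in the corner with its long axis along x: the long fence then touches its +y side and the short fence its +x end.
- knob_top (a point): centre of the top of the red knob of the stage, an upright round post 18 mm in diameter and 42 mm tall standing on the plate (its lowest 3 mm a collar of 26 mm), 86 mm from the turning axis, at (-61, -61) mm in the axes of seat.
- long_fence: aluminium fence fixed on the stage plate, 42 mm along x, 7 mm thick in y, 14 mm high; origin at the centre of its underside, at (6, 23.5) mm in the axes of seat; its inner face looks to -y. Axes as seat.
- short_fence: aluminium fence fixed on the stage plate square to the long one, 7 mm thick in x, 26 mm along y, 14 mm high; origin at the centre of its underside, at (31.5, -5) mm in the axes of seat; its inner face looks to -x. Axes as seat.
- specimen: the specimen block to load: blue plastic carrier (lower 30 mm) with an amber resin top and a dark disc inlaid on top; 56 mm along x, 40 mm along y, 50 mm tall, about 0.18 kg; origin at the centre of its underside, z up. Either long side may go to the long fence. Stands loose on the bench.
- other_block: bystander: block of the same shape and size with a green carrier and pale grey top, origin at the centre of its underside. Leave alone.
- petri_dish: bystander: closed petri dish, 90 mm diameter, 15 mm high, origin under its centre. Leave alone.
- beaker: bystander: glass beaker, 72 mm diameter, 90 mm tall, origin under its centre. Leave alone.
- reagent_bottle: bystander: amber bottle, 60 mm diameter, 140 mm tall, origin under its centre. Leave alone.
- slide_box: bystander: grey slide box, 90 mm along x, 170 mm along y, 36 mm high, origin under its centre. Leave alone.
- brush: bystander: small brush lying along its x axis. Leave alone.
Not all that is in view belongs to the job. What is shaped like the stage_base but pink is not meant. Of the things that look like the specimen, take the one that is farthest to the robot's left at the start.

How it is judged:
On the way, in this order (a step that is already met when the one before it is completed fails the run):
1. the stage is turned counter-clockwise up to its end stop (value of joint stage above 1.53 rad), for 0.2 s.
2. the specimen block stands flat on the stage plate by the corner (z of specimen in the frame of seat between -0.004 and 0.004 m and angle between specimen's own z axis and vertical below 0.06 rad and horizontal distance between specimen and seat below 0.05 m), for 0.1 s.
At the end, for the whole second after the job is handed in: Through the last second: stage within 0.04 rad of its stop; block at rest, flat on the plate (4 mm, 0.06 rad), within 4 mm of seat, long axis within 0.06 rad of the long fence, pressing each fence with over 1.5 N, fingers bearing on it with over 1 N (value of joint stage above 1.53 rad and z of specimen in the frame of seat between -0.004 and 0.004 m and angle between specimen's own z axis and vertical below 0.06 rad and horizontal distance between specimen and seat below 0.004 m and angle between the x axis of specimen and the x axis of seat, either way round below 0.06 rad and contact force between specimen and long_fence above 1.5 N and contact force between specimen and short_fence above 1.5 N and contact force between the fingers and specimen above 1 N and linear speed of specimen below 0.02 m/s); the arm keeps its last pose, push and grip.
It fails at once if the other specimen block is shifted by more than 30 mm (distance of other_block from where it was at the start of the episode above 0.03 m).
It fails at once if a bystander (dish, beaker, bottle, slide box, brush) is shifted by more than 30 mm (distance of any of petri_dish, beaker, reagent_bottle, slide_box, brush from where it was at the start of the episode above 0.03 m).
It fails at once if the specimen block is crushed against a fence (over 60 N) (contact force between specimen and long_fence above 60 N or contact force between specimen and short_fence above 60 N).
It also fails if it takes over 64 s, if anything falls off the work surface, if the arm or the gripper's body presses on something with over 40 N, if the wrist force passes 120 N, or if a joint passes its speed limit or range.

## Robot

A 7-joint arm with a two-finger parallel gripper is mounted at the origin on the work surface. World frame = base frame: x ahead of the robot, y to its left, z up, the work surface at z = 0. Lengths are in m, angles in rad, forces in N, time in s.
With the tool pointing down it reaches from about 0.425 to 0.925 m from the base axis. Payload 6.8 kg.
Tool frame: the origin (TCP) lies at the very end of the fingers, on their centre line; the grasp point (between the pads) lies 19 mm behind it; z points along the fingers, y is the line along which they close (so a half turn about z gives the same grasp; the last joint's range is limited). The gripper opens to 85 mm and grips with 20 to 120 N. Pads are 22 mm wide; open, the fingers measure 114 mm over their backs; the gripper's body (76 mm by 85 mm) begins 54 mm behind the grasp point. The pads swing forward as they close: fully open they stand 13 mm farther back than shut.
Start: joints at [0.994, 0.477, 0.022, 1.555, -0.011, 1.109, -0.083], TCP at [0.305, -0.602, 0.231] pointing down, gripper open.
Joint ranges: [-2.96, 2.96], [-0.34, 2.1], [-1.41, 1.46], [0.24, 2.44], [-1.37, 4.51], [0.17, 1.92], [-2.96, 2.96]. Speed limits (rad/s): [2.39, 2.39, 3.14, 3.14, 3.14, 3.14, 3.14].

## Interface

Orientations are given as a unit quaternion [w, x, y, z].
In Python, from station import * gives the robot as it stands.
- The arm moves only by the tool jog_arm, never from a script. Its argument "moves" is one flat list of numbers, 7 for each row, row after row: the shift along the tool's x, y, z normalised to -1 to 1, where 1 is 20 mm, then the turn, a rotation vector about the tool's x, y, z normalised to -1 to 1, where 1 is 4 degrees, then the opening, from 0 (shut) to 1 (fully open). In form: [x, y, z, rx, ry, rz, claw, x, y, z, rx, ry, rz, claw, ...]. A call has exactly 8 rows; each row shifts and turns the commanded pose from where the row before left it, along the tool's axes as they then stand; what a row does not reach is not made up. A row lasts 1/12 s, in which the tool goes at most 41.7 mm and 7.16 degrees, less where a joint would pass 70% of its speed; a pose out of reach is approached as far as the arm can. A call with a number of a shift or a turn outside -1 to 1 is refused whole. A call with a gripper value outside its range is refused whole. The fingers move at their own pace and stop on an object; "grip_force" is the grip in N (left out, the last holds). Time passes only in rows, so rows that do not move let the fingers close, or fill a call up. It gives the time, the measured TCP pose, the force, the opening and the grip force at its end, in the units of the state.
- get_obs(): the state, without advancing time (a new reading comes with each control period).
- read_camera(name): name is "side" or "top"; returns a dict with "color" (384x512x3 uint8, blue, green, red), "fx", "fy", "cx", "cy" (pixels), "rvec" (rotation vector, rad) and "tvec" (3), from world to camera coordinates, as OpenCV has them. Camera axes: x right, y down, z forward; pixel columns grow to the right and rows downward; lengths in m; the calibration is good to about 2 mm. A picture is of the moment at which its call begins. There is no depth.
- hand_in(): hands the job in; it is judged then, once.
The state is a dict: "t": time; "q": joint angles; "joint_vel": joint speeds; "joint_torque": joint torques, N m; "eef_pos": TCP position; "tool_rot": TCP orientation; "contact_force": force on the tool from outside, world axes, zero at the start; "torque": the same for the moment, N m; "gripper_width": opening from 0.0 (shut) to 1.0 (fully open); "grasp_force": force on a finger pad.
Only numpy, scipy, OpenCV 4.12 (cv2) and the standard library are available. Lean on these libraries where they do the work, as an engineer would, in place of code of your own. Each camera call takes 0.05 s, during which the arm holds its last target. There are 200 camera calls.

## Working session

There is one attempt and no reset: what is moved stays moved. The work goes in short steps, Python scripts to look and compute and a tool call to move; the robot and the scene stay as the last step left them, time stands still between calls to the robot, and variables do not carry over. Pictures are saved under pics/ and viewed, at most 10 in all, crops included, and the job is handed in when it is done.

Besides the shell and the picture viewer there is one more tool, called after "Emit:" by a JSON object that holds its "method" and its "body". jog_arm: Moves the arm, as the interface text tells. Scaled input: -1 to 1 covers 20 mm each way for a shift and 4 degrees each way for a turn. Its arguments: {"type":"object","properties":{"moves":{"type":"array"},"grip_force":{"type":"number"}},"required":["moves"]}

```bash
mkdir -p pics
cat > h.py <<'E'
from station import *
import numpy as np, cv2
from scipy.spatial.transform import Rotation as R
def ray(c,uv):
    M=cv2.Rodrigues(np.array(c['rvec'],float))[0];t=np.array(c['tvec'],float).ravel()
    uv=np.atleast_2d(np.array(uv,float))
    d=np.c_[(uv[:,0]-c['cx'])/c['fx'],(uv[:,1]-c['cy'])/c['fy'],np.ones(len(uv))]@M
    return -M.T@t,d
def onz(c,uv,z):
    o,d=ray(c,uv); return o+d*((z-o[2])/d[:,2])[:,None]
def rot(o): 
    w,x,y,z=o['tool_rot'];return R.from_quat([x,y,z,w]).as_matrix()
E
python3 - <<'E'
from h import *
for n in('top','side'):
    c=read_camera(n);cv2.imwrite(f'pics/{n}0.png',c['color']);print(n,ray(c,[256,192]))
o=get_obs();print(o);print(rot(o).round(3))
E
```

```text
top (array([ 0.34545587, -0.03684419,  1.20936867]), array([[ 0.15435466, -0.00627997, -0.98807591]]))
side (array([0.49915373, 0.65616916, 0.80515835]), array([[ 0.03302749, -0.67336322, -0.738581  ]]))
{'t': 0.1, 'q': array([ 0.99389389,  0.47777166,  0.02237191,  1.55634242, -0.01152195,
        1.10929925, -0.08308628]), 'joint_vel': array([-5.78410071e-05, -1.27477156e-03, -3.74688242e-05, -1.48212500e-03,
        6.58594959e-06, -3.28846396e-04,  7.73020069e-04]), 'joint_torque': array([ 4.77820300e-03, -5.97760034e+01,  1.61415149e+00, -2.81954187e+01,
        1.28964460e-02,  5.05139324e-03,  3.81941007e-06]), 'eef_pos': array([ 0.3047165 , -0.60170971,  0.23039143]), 'tool_rot': array([-8.07174601e-04,  9.72653466e-01,  2.32259595e-01, -2.53712597e-04]), 'contact_force': array([-0.17366856,  1.39046777,  0.17792702]), 'torque': array([ 0.02968607, -0.04925459,  0.01910484]), 'grasp_force': 0.0, 'gripper_width': 0.9952625227227385}
[[ 0.892  0.452 -0.001]
 [ 0.452 -0.892  0.001]
 [-0.    -0.002 -1.   ]]
```

View pics/top0.png

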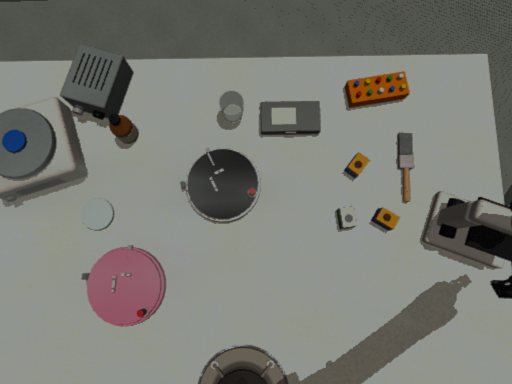

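View pics/side0.png

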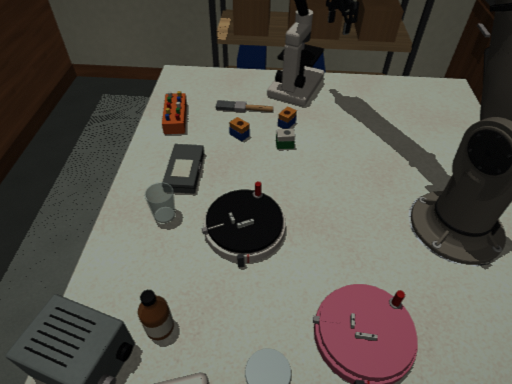

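Candidates with amber top and blue carrier are at top-view pixels (357,165) and (386,218), seen in the side view at (239,127) and (287,117). The one at (357,165) is farther left (+y), so it fits. The green/grey block at (347,216) is the other block. The black stage is at (224,184) with its knob at (251,190), and the pink one at (125,286) is the decoy. I'll measure and make an enlarged crop.

```bash
cat >> h.py <<'E'
def cents(m,amin=8):
    n,l,s,c=cv2.connectedComponentsWithStats(m.astype(np.uint8));return [(c[i].round(1),s[i,4],(l==i)) for i in range(1,n) if s[i,4]>=amin]
def mid(c1,u1,c2,u2):
    o1,d1=ray(c1,u1);o2,d2=ray(c2,u2);A=np.c_[d1[0],-d2[0]];s=np.linalg.lstsq(A,o2-o1,rcond=None)[0]
    p,q=o1+d1[0]*s[0],o2+d2[0]*s[1];return (p+q)/2,np.linalg.norm(p-q)
E
python3 - <<'E'
from h import *
C={n:read_camera(n) for n in('top','side')}
for n in C:
    im=C[n]['color'];hsv=cv2.cvtColor(im,cv2.COLOR_BGR2HSV);H,S,V=cv2.split(hsv)
    print(n)
    for nm,m in(('amber',(H>8)&(H<28)&(S>150)&(V>90)),('red',((H<6)|(H>174))&(S>180)&(V>70)),('blue',(H>105)&(H<130)&(S>120)&(V>30))):
        for ce,a,mk in cents(m):
            if nm!='amber' or 50<a<900:
                z={'amber':.05,'red':.08,'blue':.02}[nm]
                pts=np.argwhere(mk)[:,::-1].astype(np.float32)
                print(nm,ce,a,onz(C[n],ce,z)[0].round(4),cv2.minAreaRect(onz(C[n],pts,z)[:,:2].astype(np.float32)))
t=C['top']['color'];s=C['side']['color']
a=cv2.resize(t[140:240,325:415],None,fx=4,fy=4,interpolation=2);b=cv2.resize(s[95:155,220:310],None,fx=4,fy=4,interpolation=2)
b=cv2.copyMakeBorder(b,0,a.shape[0]-b.shape[0],0,0,0);cv2.imwrite('pics/crop1.png',np.hstack([a,b]))
a=cv2.resize(t[140:230,175:270],None,fx=4,fy=4,interpolation=2);b=cv2.resize(s[170:275,195:295],None,fx=4,fy=4,interpolation=2)
a=cv2.copyMakeBorder(a,0,b.shape[0]-a.shape[0],0,0,0);cv2.imwrite('pics/crop2.png',np.hstack([a,b]))
E
```

```text
top
amber [358.1 162.8] 201 [ 0.6036 -0.3279  0.05  ] ((0.6030530333518982, -0.32761263847351074), (0.03608107566833496, 0.05271516740322113), 51.26042938232422)
amber [387.5 217.9] 219 [ 0.4497 -0.3988  0.05  ] ((0.4503617584705353, -0.39829695224761963), (0.05245073512196541, 0.03658195212483406), 57.30101013183594)
red [378.5  78.8] 11 [ 0.8353 -0.3907  0.08  ] ((0.834804117679596, -0.3907717168331146), (0.005932854954153299, 0.010497815907001495), 44.28573226928711)
red [358.7  93.2] 12 [ 0.7941 -0.3332  0.08  ] ((0.7933219075202942, -0.33261898159980774), (0.00829767994582653, 0.008861785754561424), 86.71926879882812)
red [139.9 313.1] 35 [0.2147 0.257  0.08  ] ((0.21500766277313232, 0.25678032636642456), (0.01459423266351223, 0.013866377994418144), 46.2156867980957)
blue [356.1  83.1] 16 [ 0.8492 -0.3431  0.02  ] ((0.8487530946731567, -0.34211429953575134), (0.008349748328328133, 0.01531730405986309), 44.45027542114258)
blue [391.5  88.3] 15 [ 0.8313 -0.4456  0.02  ] ((0.8307797312736511, -0.4456253945827484), (0.008260650560259819, 0.013303522020578384), 44.045806884765625)
bl
[... 1638 characters left out ...]
9503174), (0.03906078636646271, 0.1255803108215332), 0.14009663462638855)
blue [178.4  98.2] 11 [ 0.8352 -0.4851  0.02  ] ((0.8355051875114441, -0.48325544595718384), (0.01054536085575819, 0.018343240022659302), 4.873926639556885)
blue [167.1 116.4] 17 [ 0.8516 -0.3777  0.02  ] ((0.851850152015686, -0.3772532641887665), (0.006617420352995396, 0.028601111844182014), 12.372822761535645)
blue [285.9 123.1] 98 [ 0.4555 -0.3741  0.02  ] ((0.4498184025287628, -0.37682369351387024), (0.06952919811010361, 0.04349769279360771), 21.420345306396484)
blue [239.1 134.2] 122 [ 0.6039 -0.3044  0.02  ] ((0.6071373224258423, -0.3043833374977112), (0.05299297720193863, 0.06370845437049866), 84.07939910888672)
```

View pics/crop1.png

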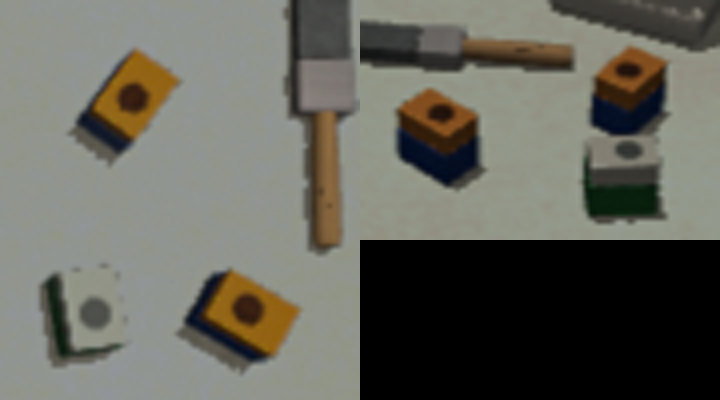

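View pics/crop2.png

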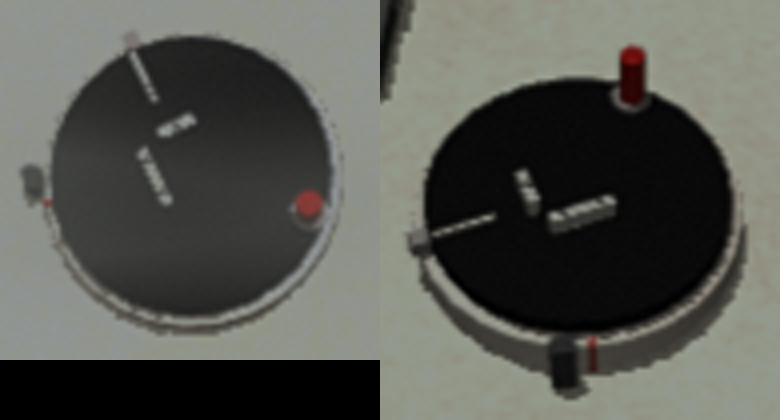

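The crop confirms it: the block at top (358,163) has an amber top and blue carrier and is the leftmost of the two, at about (0.6045,-0.326). The stage crop shows the knob at top (252,191), the white line at (212,162) and the red mark at (187,191). Next I measure the stage precisely.

```bash
cat >> h.py <<'E'
def stage(C):
    im=C['top']['color'];H,S,V=cv2.split(cv2.cvtColor(im,cv2.COLOR_BGR2HSV))
    m=np.zeros_like(V);m[140:230,178:270]=(V[140:230,178:270]<75)
    m=cv2.morphologyEx(m,cv2.MORPH_CLOSE,np.ones((9,9)))
    ce,a,mk=max(cents(m),key=lambda k:k[1])
    cn=max(cv2.findContours(mk.astype(np.uint8),0,1)[0],key=len)[:,0]
    p=onz(C['top'],cn,.044)[:,:2].astype(np.float32)
    out={'ell':cv2.fitEllipse(p)}
    r={}
    for n,(y0,y1,x0,x1) in {'top':(140,230,190,275),'side':(165,260,195,300)}.items():
        im=C[n]['color'].astype(int);b,g,rr=im[...,0],im[...,1],im[...,2]
        k=np.zeros(b.shape,bool);k[y0:y1,x0:x1]=((rr>70)&(rr>2.2*g))[y0:y1,x0:x1]
        r[n]=[(c,a,mk) for c,a,mk in cents(k,6)]
    return out,r
E
python3 - <<'E'
from h import *
C={n:read_camera(n) for n in('top','side')}
e,r=stage(C);print(e)
for n in r:
    for c,a,mk in r[n]: 
        ys,xs=np.nonzero(mk);print(n,c,a,xs.min(),xs.max(),ys.min(),ys.max(),onz(C[n],c,.086)[0])
c=C['top']
f=lambda x,y:onz(c,[175+x/4,140+y/4],.058)[0].round(4)
print('long fence ends',f(143,150),f(167,200),'short',f(160,132),f(193,120))
print('mark',onz(c,[187,190.7],.03),'line',onz(c,[[207.3,151.5],[213.8,165]],.045))
E
```

```text
{'ell': ((0.5512727499008179, 0.049460504204034805), (0.19027812778949738, 0.19969892501831055), 97.69844055175781)}
top [251.6 190. ] 14 250 253 188 192 [ 0.52650879 -0.0324057   0.086     ]
side [257.8 183.6] 20 255 260 182 185 [ 0.52855596 -0.02904834  0.086     ]
long fence ends [0.5675 0.0788 0.058 ] [0.5326 0.0625 0.058 ] short [0.5798 0.0672 0.058 ] [0.5878 0.0445 0.058 ]
mark [[0.53655314 0.14776997 0.03      ]] line [[0.64405466 0.08975083 0.045     ]
 [0.60518571 0.07163702 0.045     ]]
```

Emit:
{"method": "jog_arm", "body": {"moves": [0.71,-0.64,0,0,0,0,1,0.71,-0.64,0,0,0,0,1,0.71,-0.64,0,0,0,0,1,0.71,-0.64,0,0,0,0,1,0.71,-0.64,0,0,0,0,1,0.71,-0.64,0,0,0,0,1,0.71,-0.64,0,0,0,0,1,0.71,-0.64,0,0,0,0,1], "grip_force": 30}}

```text
t: 0.97
eef_pos: [0.3603, -0.4586, 0.2313]
tool_rot: [0.0, 0.973, 0.232, 0.0]
contact_force: [0.2, -0.3, 0.5]
gripper_width: 1.003
grasp_force: 0.0
```

Emit:
{"method": "jog_arm", "body": {"moves": [0.71,-0.64,0,0,0,0,1,0.71,-0.64,0,0,0,0,1,0.71,-0.64,0,0,0,0,1,0.71,-0.64,0,0,0,0,1,0.71,-0.64,0,0,0,0,1,0.71,-0.64,0,0,0,0,1,0.71,-0.64,0,0,0,0,1,0.71,-0.64,0,0,0,0,1]}}

```text
t: 1.63
eef_pos: [0.4154, -0.3159, 0.2314]
tool_rot: [0.0, 0.973, 0.232, 0.0]
contact_force: [-0.4, 0.2, 0.1]
gripper_width: 1.002
grasp_force: 0.0
```

Emit:
{"method": "jog_arm", "body": {"moves": [0.71,-0.64,0,0,0,0,1,0.71,-0.64,0,0,0,0,1,0.71,-0.64,0,0,0,0,1,0.71,-0.64,0,0,0,0,1,0.71,-0.64,0,0,0,0,1,0.71,-0.64,0,0,0,0,1,0.71,-0.64,0,0,0,0,1,0.71,-0.64,0,0,0,0,1]}}

```text
t: 2.3
eef_pos: [0.4705, -0.1733, 0.2314]
tool_rot: [0.0, 0.973, 0.232, 0.0]
contact_force: [0.6, -0.2, -0.1]
gripper_width: 1.001
grasp_force: 0.0
```

Emit:
{"method": "jog_arm", "body": {"moves": [0.71,-0.64,0,0,0,0,1,0.71,-0.64,0,0,0,0,1,0.71,-0.64,0,0,0,0,1,0.71,-0.64,0,0,0,0,1,0.71,-0.64,0,0,0,0,1,0.71,-0.64,0,0,0,0,1,0.71,-0.64,0,0,0,0,1,0.71,-0.64,0,0,0,0,1]}}

```text
t: 2.97
eef_pos: [0.5256, -0.0306, 0.2314]
tool_rot: [0.0, 0.973, 0.232, 0.0]
contact_force: [0.6, -1.2, 0.3]
gripper_width: 1.002
grasp_force: 0.0
```

Emit:
{"method": "jog_arm", "body": {"moves": [0,0,0,0,0,-1,0.7,0,0,0,0,0,-1,0.7,0,0,0,0,0,-1,0.7,0,0,0.5,0,0,-1,0.7,0,0,0.5,0,0,-1,0.7,0,0,0.5,0,0,-1,0.7,0,0,0.5,0,0,-1,0.7,0,0,0.5,0,0,-1,0.7]}}

```text
t: 3.63
eef_pos: [0.5253, -0.0316, 0.1809]
tool_rot: [0.0, 0.87, 0.493, 0.0]
contact_force: [0.5, 0.2, -0.3]
gripper_width: 0.699
grasp_force: 0.0
```

Emit:
{"method": "jog_arm", "body": {"moves": [0,0,0.5,0,0,-1,0.7,0,0,0.5,0,0,-1,0.7,0,0,1,0,0,-1,0.7,0,0,1,0,0,0,0.7,0,0,1,0,0,0,0.7,0,0,1,0,0,0,0.7,0,0,0.75,0,0,0,0.7,0,0,0.5,0,0,0,0.7]}}

```text
t: 4.3
eef_pos: [0.5245, -0.0316, 0.0547]
tool_rot: [-0.001, 0.815, 0.58, -0.001]
contact_force: [0.3, -0.2, 0.6]
gripper_width: 0.698
grasp_force: 0.0
```

Emit:
{"method": "jog_arm", "body": {"moves": [0,0,0,0,0,0,0.4,0,0,0,0,0,0,0.3,0,0,0,0,0,0,0.2,0,0,0,0,0,0,0.1,0,0,0,0,0,0,0.1,0,0,0,0,0,0,0.1,0,0,0,0,0,0,0.1,0,0,0,0,0,0,0.1]}}

```text
t: 4.97
eef_pos: [0.5268, -0.0317, 0.0575]
tool_rot: [0.001, 0.815, 0.58, 0.001]
contact_force: [0.5, -1.3, 6.7]
gripper_width: 0.201
grasp_force: 29.8
```

Run:
```python
from h import *
c=read_camera('top')['color'];s=read_camera('side')['color']
a=cv2.resize(c[110:240,165:290],None,fx=3,fy=3);b=cv2.resize(s[120:270,190:310],None,fx=3,fy=3)[:390]
cv2.imwrite('pics/k.png',np.hstack([a,b]))
```

```text
(no output)
```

View pics/k.png

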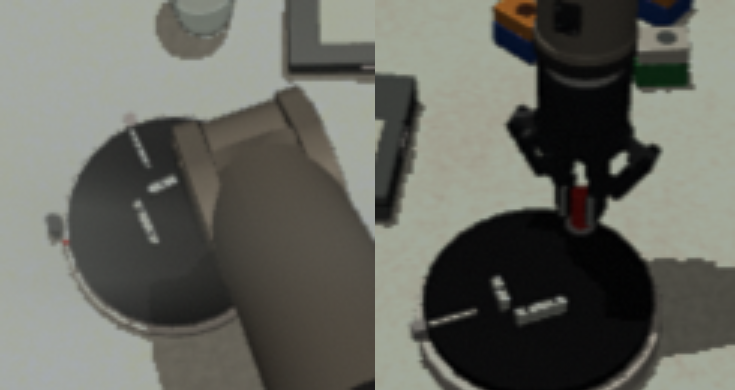

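The side view shows the fingers closed around the red knob (580,205 in the crop). Now I turn it along the arc.

Emit:
{"method": "jog_arm", "body": {"moves": [0,0.15,-0.1,0,0,-0.5,0.1,0.01,0.3,0,0,0,-1,0.1,0.01,0.3,0,0,0,-1,0.1,0.01,0.3,0,0,0,-1,0.1,0.01,0.3,0,0,0,-1,0.1,0.01,0.3,0,0,0,-1,0.1,0.01,0.3,0,0,0,-1,0.1,0.01,0.3,0,0,0,-1,0.1]}}

```text
t: 5.73
eef_pos: [0.5679, -0.0367, 0.0577]
tool_rot: [-0.001, 0.636, 0.771, -0.002]
contact_force: [-2.5, -4.2, -0.8]
gripper_width: 0.198
grasp_force: 31.7
```

Emit:
{"method": "jog_arm", "body": {"moves": [0.01,0.3,0,0,0,-1,0.1,0.01,0.3,0,0,0,-1,0.1,0.01,0.3,0,0,0,-1,0.1,0.01,0.3,0,0,0,-1,0.1,0.01,0.3,0,0,0,-1,0.1,0.01,0.3,0,0,0,-1,0.1,0.01,0.3,0,0,0,-1,0.1,0,0,0,0,0,0,0.1]}}

```text
t: 6.4
eef_pos: [0.608, -0.0205, 0.0577]
tool_rot: [0.001, 0.431, 0.902, -0.002]
contact_force: [3.8, -5.4, -2.8]
gripper_width: 0.198
grasp_force: 31.2
```

Run:
```python
from h import *
c=read_camera('top')['color'];s=read_camera('side')['color']
a=cv2.resize(c[110:240,165:290],None,fx=3,fy=3);b=cv2.resize(s[120:270,190:310],None,fx=3,fy=3)[60:450]
cv2.imwrite('pics/k2.png',np.hstack([a,b]))
```

```text
(no output)
```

View pics/k2.png

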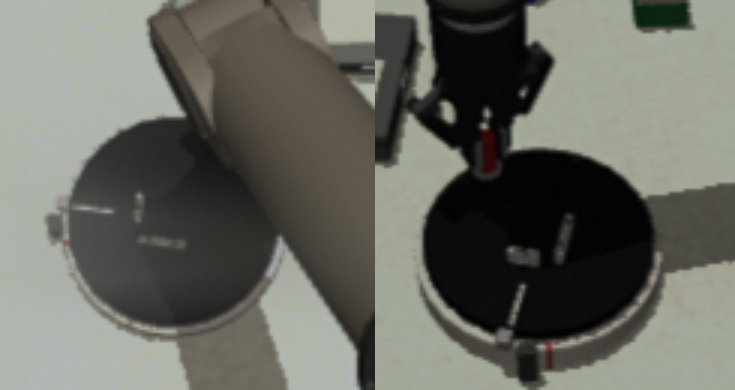

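The plate has turned about 60°, and the white line's rim end (top crop 63,200) is about 12° short of the red mark (66,242).

Emit:
{"method": "jog_arm", "body": {"moves": [0.01,0.3,0,0,0,-1,0.1,0.01,0.3,0,0,0,-1,0.1,0.01,0.15,0,0,0,-0.5,0.1,0.01,0.1,0,0,0,-0.3,0.1,0,0.1,0,0,0,-0.3,0.1,0,0.1,0,0,0,-0.3,0.1,0,0,0,0,0,0,0.1,0,0,0,0,0,0,0.1]}}

```text
t: 7.17
eef_pos: [0.6225, -0.0068, 0.0577]
tool_rot: [0.001, 0.323, 0.946, -0.002]
contact_force: [5.3, -9.5, -3.9]
gripper_width: 0.204
grasp_force: 31.2
```

Emit:
{"method": "jog_arm", "body": {"moves": [0,0.1,0,0,0,-0.3,0.1,0,0.1,0,0,0,-0.3,0.1,0,0.1,0,0,0,0,0.1,0,0.1,0,0,0,0,0.1,0,0,0,0,0,0,0.1,0,0,0,0,0,0,0.1,0,0,0,0,0,0,0.1,0,0,0,0,0,0,0.1]}}

```text
t: 7.83
eef_pos: [0.6264, -0.0012, 0.0577]
tool_rot: [0.0, 0.304, 0.953, -0.003]
contact_force: [1.1, -9.4, -1.5]
gripper_width: 0.198
grasp_force: 31.7
```

Run:
```python
from h import *
c=read_camera('top')['color'];s=read_camera('side')['color']
a=cv2.resize(c[110:240,165:290],None,fx=3,fy=3);b=cv2.resize(s[120:270,190:310],None,fx=3,fy=3)[60:450]
cv2.imwrite('pics/k3.png',np.hstack([a,b]))
```

```text
(no output)
```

View pics/k3.png

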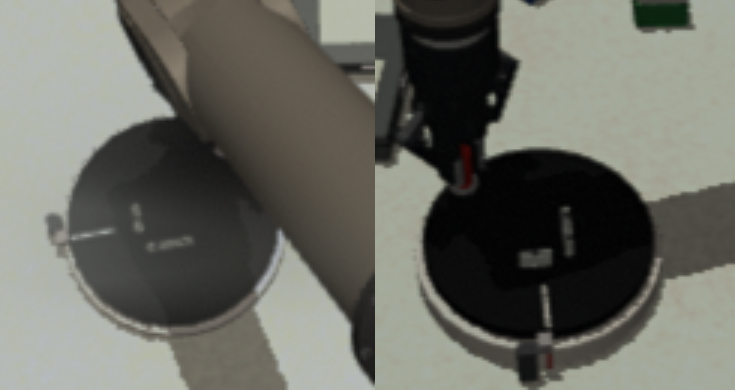

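The white line is now almost on the red mark (side crop 545,340 against 549,357). I keep pushing until the force shows the stop.

Emit:
{"method": "jog_arm", "body": {"moves": [0,0.1,0,0,0,-0.3,0.1,0,0.1,0,0,0,-0.3,0.1,0,0.1,0,0,0,0,0.1,0,0.1,0,0,0,0,0.1,0,0,0,0,0,0,0.1,0,0,0,0,0,0,0.1,0,0,0,0,0,0,0.1,0,0,0,0,0,0,0.1]}}

```text
t: 8.6
eef_pos: [0.6263, -0.0012, 0.0575]
tool_rot: [-0.003, 0.286, 0.958, -0.01]
contact_force: [-14.9, -22.7, 17.3]
gripper_width: 0.197
grasp_force: 35.8
```

Firm stop: no further motion at 27 N. Release and lift.

Emit:
{"method": "jog_arm", "body": {"moves": [0,-0.15,0,0,0,0,0.1,0,-0.1,0,0,0,0,0.2,0,0,0,0,0,0,0.7,0,0,0,0,0,0,0.7,0,0,0,0,0,0,0.7,0,0,0,0,0,0,0.7,0,0,0,0,0,0,0.7,0,0,-0.5,0,0,0,0.8]}}

```text
t: 9.27
eef_pos: [0.627, 0.0072, 0.0669]
tool_rot: [-0.002, 0.281, 0.96, -0.0]
contact_force: [-0.6, 0.4, 0.2]
gripper_width: 0.797
grasp_force: 0.0
```

Emit:
{"method": "jog_arm", "body": {"moves": [0,0,-1,0,0,0,0.8,0,0,-1,0,0,0,0.8,0,0,-1,0,0,0,0.8,0,0,-1,0,0,0,0.8,0,0,-1,0,0,0,0.8,0,0,-1,0,0,0,0.8,0,0,-1,0,0,0,0.8,0,0,0,0,0,0,0.8]}}

```text
t: 9.93
eef_pos: [0.6306, 0.008, 0.2136]
tool_rot: [0.003, 0.282, 0.96, 0.001]
contact_force: [0.8, 0.6, -0.1]
gripper_width: 0.802
grasp_force: 0.0
```

Run:
```python
from h import *
o=get_obs();M=rot(o);p=o['eef_pos'];print(p,M.round(3))
print('y yaw',np.degrees(np.arctan2(M[1,1],M[0,1])))
d=np.array([.6045,-.326,.2])-p;print('tool shift to specimen',M.T@d)
```

```text
[0.63060486 0.00802557 0.21357566] [[-0.841  0.54   0.007]
 [ 0.54   0.841  0.001]
 [-0.006  0.005 -1.   ]]
y yaw 57.299013439841175
tool shift to specimen [-0.15841918 -0.29524439  0.01315122]
```

Emit:
{"method": "jog_arm", "body": {"moves": [-0.5,-0.92,0,0,0,0,1,-0.5,-0.92,0,0,0,0,1,-0.5,-0.92,0,0,0,0,1,-0.5,-0.92,0,0,0,0,1,-0.5,-0.92,0,0,0,0,1,-0.5,-0.92,0,0,0,0,1,-0.5,-0.92,0,0,0,0,1,-0.5,-0.92,0,0,0,0,1]}}

```text
t: 10.6
eef_pos: [0.6157, -0.1609, 0.2084]
tool_rot: [-0.0, 0.282, 0.96, 0.0]
contact_force: [0.8, 0.1, 0.2]
gripper_width: 0.998
grasp_force: 0.0
```

Emit:
{"method": "jog_arm", "body": {"moves": [-0.5,-0.92,0,0,0,0,1,-0.5,-0.92,0,0,0,0,1,-0.5,-0.92,0,0,0,0,1,-0.5,-0.92,0,0,0,0,1,-0.5,-0.92,0,0,0,0,1,-0.5,-0.92,0,0,0,0,1,-0.5,-0.92,0,0,0,0,1,-0.5,-0.92,0,0,0,0,1]}}

```text
t: 11.27
eef_pos: [0.6035, -0.328, 0.2083]
tool_rot: [-0.0, 0.282, 0.96, 0.0]
contact_force: [-0.1, -0.4, 0.7]
gripper_width: 1.0
grasp_force: 0.0
```

Emit:
{"method": "jog_arm", "body": {"moves": [0,0,0,0,0,0.75,1,0,0,0,0,0,0.75,1,0,0,0,0,0,0,1,0,0,0,0,0,0,1,0,0,0.5,0,0,0,1,0,0,0.5,0,0,0,1,0,0,0,0,0,0,1,0,0,0,0,0,0,1]}}

```text
t: 11.93
eef_pos: [0.6029, -0.327, 0.1868]
tool_rot: [-0.001, 0.331, 0.944, 0.0]
contact_force: [-0.4, 0.4, 0.6]
gripper_width: 0.996
grasp_force: 0.0
```

Run:
```python
from h import *
o=get_obs();M=rot(o);p=o['eef_pos'];print(p)
print('y yaw',np.degrees(np.arctan2(M[1,1],M[0,1])))
print('tool shift',M.T@(np.array([.6045,-.326,.03])-p))
C={n:read_camera(n) for n in('top','side')}
e,r=stage(C);print(e)
for n in r:
    for c,a,mk in r[n]: print(n,c,a,onz(C[n],c,.086)[0])
for n,(y0,y1,x0,x1) in {'top':(160,212,188,250),'side':(190,255,205,280)}.items():
    V=C[n]['color'].max(2);k=np.zeros(V.shape,bool);k[y0:y1,x0:x1]=V[y0:y1,x0:x1]>105
    for c,a,mk in cents(k,6):
        if a<90:
            pts=onz(C[n],np.argwhere(mk)[:,::-1],.058)[:,:2].astype(np.float32);print(n,c,a,pts.mean(0),cv2.minAreaRect(pts))
t=C['top']['color'];s=C['side']['color']
a=cv2.resize(t[140:230,175:270],None,fx=4,fy=4,interpolation=2);b=cv2.resize(s[170:275,195:295],None,fx=4,fy=4,interpolation=2)
a=cv2.copyMakeBorder(a,0,b.shape[0]-a.shape[0],0,0,0);cv2.imwrite('pics/st.png',np.hstack([a,b]))
```

```text
[ 0.60288099 -0.32702098  0.18676706]
y yaw 51.30522239823644
tool shift [-0.00102008  0.00189895  0.15676392]
{'ell': ((0.5532244443893433, 0.04840392619371414), (0.1871432512998581, 0.19207516312599182), 104.88050842285156)}
top [239.5 154.6] 31 [ 0.62349981 -0.00135958  0.086     ]
side [217.9 190.5] 21 [0.62761937 0.00269773 0.086     ]
top [190.3 164.9] 67 [0.60364103 0.13498604] ((0.5993050336837769, 0.13919886946678162), (0.019970284774899483, 0.04946788772940636), 64.0794448852539)
top [209.9 179.6] 11 [0.5615786  0.08109406] ((0.5619544386863708, 0.0808473750948906), (0.008425213396549225, 0.0054658506996929646), 0.0035359414760023355)
top [210.8 184.7] 10 [0.5475013  0.07865898] ((0.5480467677116394, 0.07811414450407028), (0.00839435774832964, 0.005450790282338858), 0.025661302730441093)
top [199.3 186.8] 6 [0.5421234  0.10988901] ((0.5429474711418152, 0.11080010235309601), (0.0027630541007965803, 0.010893997736275196), 0.22417744994163513)
top [191.8 188.2] 8 [0.538556   0.13051644] ((0.5389231443405151, 0.1300288587808609), (0.0027165384963154793, 0.016493264585733414), 1
[... 703 characters left out ...]
8048201352357864), (0.0073301042430102825, 0.0030711309518665075), 4.228306293487549)
side [240.  224.5] 6 [0.5645501  0.08469927] ((0.5645527243614197, 0.08469955623149872), (0.0049142478965222836, 0.0030565529596060514), 4.224578380584717)
side [265.9 248.8] 53 [0.49821097 0.15044977] ((0.49686399102211, 0.14865854382514954), (0.07819041609764099, 0.011561114341020584), 36.44308090209961)
side [277.6 252.4] 18 [0.47127235 0.15848391] ((0.4703373610973358, 0.15881700813770294), (0.018244456499814987, 0.008563091047108173), 52.52783966064453)
side [246.  252.7] 7 [0.5434195 0.1645849] ((0.5433623194694519, 0.16534551978111267), (0.004585349466651678, 0.005432481877505779), 4.552066326141357)
```

View pics/st.png

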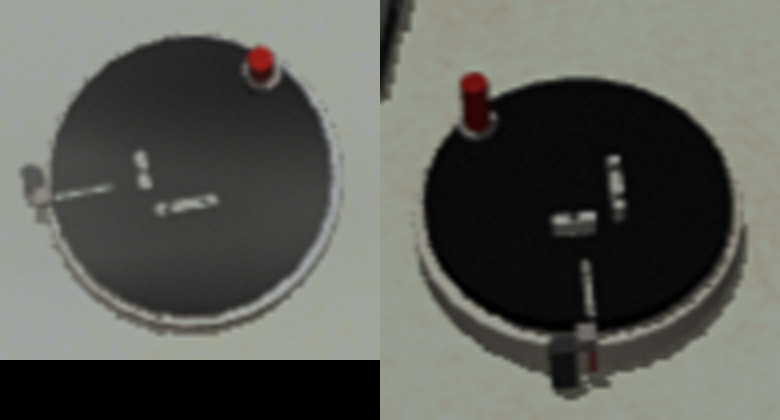

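The stage is at its stop: the line (top crop 50–110, about 190) is on the red mark side, with the tab at the post (38,198). Seat x points at about 100°, and the seat is at about (0.5545,0.0487). Now I grasp the specimen.

Emit:
{"method": "jog_arm", "body": {"moves": [-0.05,0.1,1,0,0,0,1,0,0,1,0,0,0,1,0,0,1,0,0,0,1,0,0,1,0,0,0,1,0,0,1,0,0,0,1,0,0,1,0,0,0,1,0,0,1,0,0,0,1,0,0,1,0,0,0,1]}}

```text
t: 12.7
eef_pos: [0.6062, -0.3267, 0.0279]
tool_rot: [0.001, 0.332, 0.943, -0.0]
contact_force: [0.0, -0.2, -0.4]
gripper_width: 1.0
grasp_force: 0.0
```

Emit:
{"method": "jog_arm", "body": {"moves": [0,0,0,0,0,0,0.6,0,0,0,0,0,0,0.5,0,0,0,0,0,0,0.3,0,0,0,0,0,0,0.3,0,0,0,0,0,0,0.3,0,0,0,0,0,0,0.3,0,0,0,0,0,0,0.3,0,0,0,0,0,0,0.3], "grip_force": 40}}

```text
t: 13.37
eef_pos: [0.6069, -0.3272, 0.0304]
tool_rot: [0.002, 0.332, 0.943, -0.0]
contact_force: [-0.2, -0.2, 6.1]
gripper_width: 0.459
grasp_force: 42.4
```

The grip is 39 mm wide but a little high, so I regrip 8 mm lower. The fences are only 14 mm tall.

Emit:
{"method": "jog_arm", "body": {"moves": [0,0,0,0,0,0,0.7,0,0,0,0,0,0,0.7,0,0,0.2,0,0,0,0.7,0,0,0.2,0,0,0,0.6,0,0,0,0,0,0,0.3,0,0,0,0,0,0,0.3,0,0,0,0,0,0,0.3,0,0,0,0,0,0,0.3]}}

```text
t: 14.03
eef_pos: [0.6053, -0.3264, 0.0198]
tool_rot: [-0.0, 0.332, 0.943, 0.0]
contact_force: [-0.2, 0.3, -2.3]
gripper_width: 0.461
grasp_force: 41.3
```

Emit:
{"method": "jog_arm", "body": {"moves": [0,0,-0.1,0,0,0,0.3,0,0,-0.4,0,0,0,0.3,0,0,-1,0,0,0,0.3,0,0,-1,0,0,0,0.3,0,0,-1,0,0,0,0.3,0,0,-1,0,0,0,0.3,0,0,-1,0,0,0,0.3,0,0,-1,0,0,0,0.3]}}

```text
t: 14.7
eef_pos: [0.6057, -0.3264, 0.1521]
tool_rot: [0.0, 0.332, 0.943, -0.0]
contact_force: [-0.3, -0.4, -2.4]
gripper_width: 0.463
grasp_force: 41.3
```

Run:
```python
from h import *
o=get_obs();M=rot(o);p=o['eef_pos'];print(p,o['gripper_width'],M.round(3))
y=np.degrees(np.arctan2(M[1,1],M[0,1]));print('y yaw',y)
u=np.array([np.cos(np.radians(100.2)),np.sin(np.radians(100.2)),0]);v=np.array([-u[1],u[0],0])
tgt=np.array([.5545,.0487,0])-.015*u-.012*v;print('tgt',tgt)
print('tool shift',M.T@(np.r_[tgt[:2],p[2]]-p),'turn',10.2-y)
C={n:read_camera(n) for n in('top','side')};s=C['side']['color']
H,S,V=cv2.split(cv2.cvtColor(s,cv2.COLOR_BGR2HSV))
for nm,m in(('amber',(H>8)&(H<28)&(S>150)&(V>60)),('blue',(H>105)&(H<130)&(S>120)&(V>30))):
    for c,a,mk in cents(m):
        if 180<c[0]<310 and 40<c[1]<200:print(nm,c,a)
cv2.imwrite('pics/g.png',cv2.resize(s[30:180,160:320],None,fx=4,fy=4,interpolation=2))
```

```text
[ 0.60566541 -0.3263957   0.15209278] 0.46250467676264695 [[-0.78   0.626  0.   ]
 [ 0.626  0.78  -0.   ]
 [-0.001  0.    -1.   ]]
y yaw 51.26928602884747
tgt [0.56896662 0.03606208 0.        ]
tool shift [ 2.55404198e-01  2.59790548e-01 -1.15772808e-04] turn -41.06928602884747
amber [241.1  87. ] 22
amber [287.4 112.5] 102
blue [259.1  55.8] 263
blue [238.5  98.7] 123
blue [285.9 123.2] 98
```

View pics/g.png

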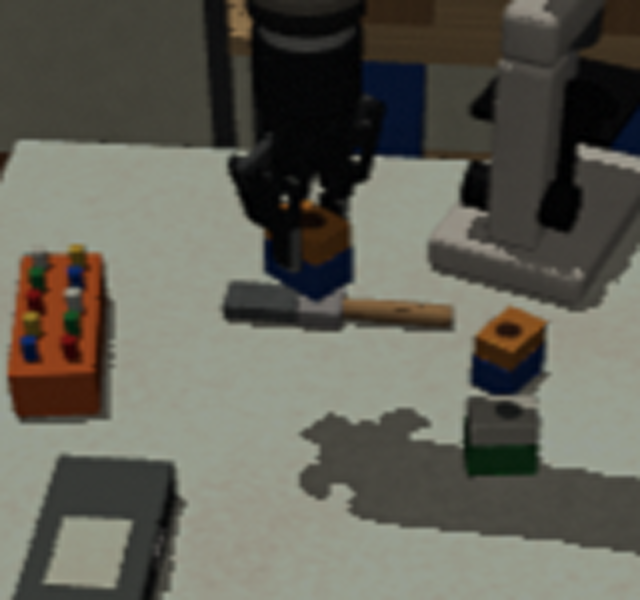

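The block is held upright at side (241,90), bottom clear, with the second amber block and green one undisturbed. I carry it to a pre-corner point.

Emit:
{"method": "jog_arm", "body": {"moves": [0.8,0.81,0,0,0,0,0.3,0.8,0.81,0,0,0,0,0.3,0.8,0.81,0,0,0,0,0.3,0.8,0.81,0,0,0,0,0.3,0.8,0.81,0,0,0,0,0.3,0.8,0.81,0,0,0,0,0.3,0.8,0.81,0,0,0,0,0.3,0.8,0.81,0,0,0,0,0.3]}}

```text
t: 15.47
eef_pos: [0.5862, -0.1442, 0.1496]
tool_rot: [-0.0, 0.332, 0.943, -0.0]
contact_force: [0.9, 0.3, -1.8]
gripper_width: 0.462
grasp_force: 41.5
```

Emit:
{"method": "jog_arm", "body": {"moves": [0.8,0.81,0,0,0,0,0.3,0.8,0.81,0,0,0,0,0.3,0.8,0.81,0,0,0,0,0.3,0.8,0.81,0,0,0,0,0.3,0.8,0.81,0,0,0,0,0.3,0.8,0.81,0,0,0,0,0.3,0.8,0.81,0,0,0,0,0.3,0.8,0.81,0,0,0,0,0.3]}}

```text
t: 16.13
eef_pos: [0.5675, 0.0368, 0.1497]
tool_rot: [-0.0, 0.332, 0.943, -0.0]
contact_force: [1.1, 0.1, -2.3]
gripper_width: 0.463
grasp_force: 41.5
```

Emit:
{"method": "jog_arm", "body": {"moves": [0,0,0,0,0,1,0.3,0,0,0,0,0,1,0.3,0,0,0,0,0,1,0.3,0,0,0,0,0,1,0.3,0,0,0,0,0,1,0.3,0,0,0,0,0,1,0.3,0,0,0,0,0,1,0.3,0,0,0,0,0,1,0.3]}}

```text
t: 16.8
eef_pos: [0.5676, 0.0358, 0.1496]
tool_rot: [-0.0, 0.58, 0.814, -0.0]
contact_force: [-0.1, 0.2, -3.1]
gripper_width: 0.462
grasp_force: 41.4
```

Emit:
{"method": "jog_arm", "body": {"moves": [0,0,0.5,0,0,1,0.3,0,0,0.5,0,0,1,0.3,0,0,0.5,0,0,0.25,0.3,0,0,0.5,0,0,0,0.3,0,0,0.5,0,0,0,0.3,0,0,0.5,0,0,0,0.3,0,0,0,0,0,0,0.3,0,0,0,0,0,0,0.3]}}

```text
t: 17.47
eef_pos: [0.5677, 0.0359, 0.0895]
tool_rot: [-0.001, 0.641, 0.768, -0.001]
contact_force: [0.1, 0.2, -2.7]
gripper_width: 0.455
grasp_force: 41.3
```

Run:
```python
from h import *
o=get_obs();M=rot(o);p=o['eef_pos'];print(p,o['contact_force'])
print('y yaw',np.degrees(np.arctan2(M[1,1],M[0,1])))
u=np.array([np.cos(np.radians(100.2)),np.sin(np.radians(100.2)),0]);v=np.array([-u[1],u[0],0])
tgt=np.array([.5545,.0487,0])-.015*u-.012*v
print('tool shift',M.T@(np.r_[tgt[:2],.066]-p))
s=read_camera('side')['color'];t=read_camera('top')['color']
cv2.imwrite('pics/p.png',np.hstack([cv2.resize(s[130:270,190:300],None,fx=4,fy=4,interpolation=2),cv2.resize(t[120:260,175:260],None,fx=4,fy=4,interpolation=2)]))
```

```text
[0.56771343 0.03586876 0.08946993] [ 0.13540825  0.18275718 -2.67441685]
y yaw 10.296470298325767
tool shift [-4.29012132e-05  1.30585667e-03  2.34678116e-02]
```

View pics/p.png

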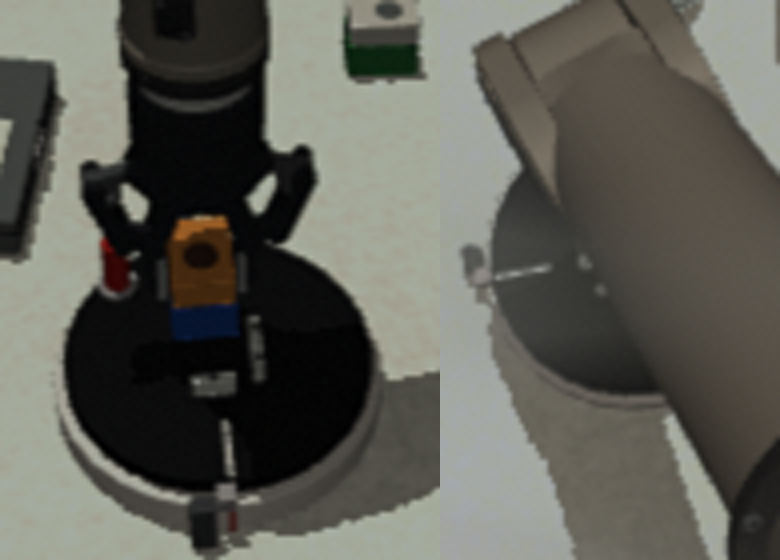

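The side view shows the block above the plate at (205,290), long side parallel to the long fence (258,345) and short of the short fence (213,383). The stage is still at its stop. I lower it gently.

Emit:
{"method": "jog_arm", "body": {"moves": [0,0,0.4,0,0,0,0.3,0,0,0.3,0,0,0,0.3,0,0,0.2,0,0,0,0.3,0,0,0.15,0,0,0,0.3,0,0,0.1,0,0,0,0.3,0,0,0.05,0,0,0,0.3,0,0,0,0,0,0,0.3,0,0,0,0,0,0,0.3]}}

```text
t: 18.23
eef_pos: [0.5684, 0.036, 0.0664]
tool_rot: [0.0, 0.641, 0.768, 0.0]
contact_force: [-0.1, -0.3, -2.1]
gripper_width: 0.459
grasp_force: 41.4
```

Emit:
{"method": "jog_arm", "body": {"moves": [0,0,0.05,0,0,0,0.3,0,0,0.05,0,0,0,0.3,0,0,0.05,0,0,0,0.3,0,0,0,0,0,0,0.3,0,0,0,0,0,0,0.3,0,0,0,0,0,0,0.3,0,0,0,0,0,0,0.3,0,0,0,0,0,0,0.3]}}

```text
t: 18.9
eef_pos: [0.5683, 0.0359, 0.0634]
tool_rot: [0.0, 0.641, 0.767, 0.0]
contact_force: [-0.1, 0.4, -2.2]
gripper_width: 0.462
grasp_force: 41.4
```

Emit:
{"method": "jog_arm", "body": {"moves": [0,0,0.05,0,0,0,0.3,0,0,0,0,0,0,0.3,0,0,0.05,0,0,0,0.3,0,0,0,0,0,0,0.3,0,0,0,0,0,0,0.3,0,0,0,0,0,0,0.3,0,0,0,0,0,0,0.3,0,0,0,0,0,0,0.3]}}

```text
t: 19.57
eef_pos: [0.5684, 0.0359, 0.063]
tool_rot: [0.001, 0.641, 0.767, -0.0]
contact_force: [-5.4, -2.1, 15.7]
gripper_width: 0.459
grasp_force: 43.5
```

Contact with the plate at 16 N. I ease the load and slide toward both fences.

Emit:
{"method": "jog_arm", "body": {"moves": [0,0,-0.06,0,0,0,0.3,0,-0.1,0,0,0,0,0.3,0,-0.1,0,0,0,0,0.3,0,-0.1,0,0,0,0,0.3,0,-0.1,0,0,0,0,0.3,0,-0.05,0,0,0,0,0.3,0,0,0,0,0,0,0.3,0,0,0,0,0,0,0.3]}}

```text
t: 20.23
eef_pos: [0.5602, 0.0345, 0.0631]
tool_rot: [0.001, 0.641, 0.767, 0.001]
contact_force: [2.8, -0.7, 5.2]
gripper_width: 0.463
grasp_force: 42.4
```

Emit:
{"method": "jog_arm", "body": {"moves": [0,-0.05,0,0,0,0,0.3,0,-0.05,0,0,0,0,0.3,0,-0.05,0,0,0,0,0.3,0,0,0,0,0,0,0.3,0,0,0,0,0,0,0.3,0,0,0,0,0,0,0.3,0,0,0,0,0,0,0.3,0,0,0,0,0,0,0.3]}}

```text
t: 20.9
eef_pos: [0.5593, 0.0344, 0.0632]
tool_rot: [0.002, 0.641, 0.767, 0.002]
contact_force: [8.9, 1.7, -0.9]
gripper_width: 0.465
grasp_force: 41.9
```

Emit:
{"method": "jog_arm", "body": {"moves": [0,0.07,0.02,0,0,0,0.3,0.1,0,0,0,0,0,0.3,0.1,0,0,0,0,0,0.3,0.1,0,0,0,0,0,0.3,0.1,0,0,0,0,0,0.3,0.1,0,0,0,0,0,0.3,0,0,0,0,0,0,0.3,0,0,0,0,0,0,0.3]}}

```text
t: 21.57
eef_pos: [0.5583, 0.0408, 0.0632]
tool_rot: [0.002, 0.642, 0.767, -0.0]
contact_force: [6.0, -7.0, 7.4]
gripper_width: 0.461
grasp_force: 42.9
```

Emit:
{"method": "jog_arm", "body": {"moves": [0.05,0,0,0,0,0,0.3,0.05,0,0,0,0,0,0.3,0,0,0,0,0,0,0.3,0,0,0,0,0,0,0.3,0,0,0,0,0,0,0.3,0,0,0,0,0,0,0.3,0,0,0,0,0,0,0.3,0,0,0,0,0,0,0.3]}}

```text
t: 22.23
eef_pos: [0.558, 0.0424, 0.0632]
tool_rot: [0.003, 0.642, 0.767, -0.0]
contact_force: [6.0, -8.3, 8.8]
gripper_width: 0.467
grasp_force: 43.1
```

Emit:
{"method": "jog_arm", "body": {"moves": [0.05,0.02,-0.03,0,0,0,0.3,0.05,0,0,0,0,0,0.3,0.05,0,0,0,0,0,0.3,0.05,0,0,0,0,0,0.3,0,0,0,0,0,0,0.3,0,0,0,0,0,0,0.3,0,0,0,0,0,0,0.3,0,0,0,0,0,0,0.3]}}

```text
t: 22.9
eef_pos: [0.5572, 0.0472, 0.0631]
tool_rot: [0.002, 0.642, 0.767, -0.0]
contact_force: [7.0, -5.2, 3.8]
gripper_width: 0.456
grasp_force: 42.5
```

Emit:
{"method": "jog_arm", "body": {"moves": [0.05,0,0,0,0,0,0.3,0.05,0,0,0,0,0,0.3,0,0,0,0,0,0,0.3,0,0,0,0,0,0,0.3,0,0,0,0,0,0,0.3,0,0,0,0,0,0,0.3,0,0,0,0,0,0,0.3,0,0,0,0,0,0,0.3]}}

```text
t: 23.57
eef_pos: [0.5569, 0.0492, 0.0632]
tool_rot: [0.002, 0.642, 0.767, -0.0]
contact_force: [6.8, -5.9, 3.2]
gripper_width: 0.464
grasp_force: 42.5
```

Emit:
{"method": "jog_arm", "body": {"moves": [0.05,0,0,0,0,0,0.3,0.05,0,0,0,0,0,0.3,0,0,0,0,0,0,0.3,0,0,0,0,0,0,0.3,0,0,0,0,0,0,0.3,0,0,0,0,0,0,0.3,0,0,0,0,0,0,0.3,0,0,0,0,0,0,0.3]}}

```text
t: 24.23
eef_pos: [0.5566, 0.0511, 0.0632]
tool_rot: [0.002, 0.642, 0.767, -0.0]
contact_force: [7.1, -5.4, 4.3]
gripper_width: 0.464
grasp_force: 42.5
```

Emit:
{"method": "jog_arm", "body": {"moves": [0.05,0,0,0,0,0,0.3,0.05,0,0,0,0,0,0.3,0,0,0,0,0,0,0.3,0,0,0,0,0,0,0.3,0,0,0,0,0,0,0.3,0,0,0,0,0,0,0.3,0,0,0,0,0,0,0.3,0,0,0,0,0,0,0.3]}}

```text
t: 24.9
eef_pos: [0.5565, 0.0512, 0.0633]
tool_rot: [0.003, 0.642, 0.766, -0.001]
contact_force: [6.6, -9.3, 5.2]
gripper_width: 0.462
grasp_force: 42.5
```

Motion has stopped at both fences. I add a little more push, then verify numerically with the cameras.

Emit:
{"method": "jog_arm", "body": {"moves": [0.05,-0.03,0,0,0,0,0.3,0.05,-0.03,0,0,0,0,0.3,0.05,0,0,0,0,0,0.3,0,0,0,0,0,0,0.3,0,0,0,0,0,0,0.3,0,0,0,0,0,0,0.3,0,0,0,0,0,0,0.3,0,0,0,0,0,0,0.3]}}

```text
t: 25.57
eef_pos: [0.5563, 0.0514, 0.0634]
tool_rot: [0.004, 0.643, 0.766, -0.001]
contact_force: [12.0, -15.1, 2.9]
gripper_width: 0.463
grasp_force: 42.2
```

Run:
```python
from h import *
o=get_obs();print(o['eef_pos'],o['contact_force'],o['torque'],rot(o).round(3).tolist())
C={n:read_camera(n) for n in('top','side')}
e,r=stage(C)
for n in r:
    for c,a,mk in r[n]: print('red',n,c,a,onz(C[n],c,.086)[0])
s=C['side']['color'];H,S,V=cv2.split(cv2.cvtColor(s,cv2.COLOR_BGR2HSV))
for nm,m,z in(('amber',(H>8)&(H<28)&(S>150)&(V>60),.094),('blue',(H>105)&(H<130)&(S>120)&(V>25),.05)):
    for c,a,mk in cents(m,15):
        if 200<c[0]<290 and 150<c[1]<260:
            q=np.argwhere(mk)[:,::-1].astype(np.float32);print(nm,c,a,q.min(0),q.max(0),onz(C['side'],c,z)[0],cv2.minAreaRect(onz(C['side'],q,z)[:,:2].astype(np.float32)))
V=s.max(2);k=np.zeros(V.shape,bool);k[190:256,225:275]=V[190:256,225:275]>105
for c,a,mk in cents(k,5):
    if a<90:print('white',c,a,onz(C['side'],c,.058)[0],onz(C['side'],c,.045)[0])
```

```text
[0.55634577 0.05141604 0.06338766] [ 12.00070468 -15.13573115   2.91701384] [-3.25662115 -2.63003873 -0.16304965] [[-0.172, 0.985, 0.005], [0.985, 0.172, -0.007], [-0.008, 0.004, -1.0]]
red top [240.2 154.3] 23 [ 0.62429701 -0.00325193  0.086     ]
amber [244.2 208. ] 225 [237. 197.] [252. 218.] [0.55590654 0.06187808 0.094     ] ((0.5553838014602661, 0.05931372940540314), (0.03608420491218567, 0.06591833382844925), 5.552236557006836)
blue [245.5 221. ] 81 [237. 218.] [253. 225.] [0.5526699  0.06672482 0.05      ] ((0.5538416504859924, 0.06830204278230667), (0.03979259356856346, 0.021926503628492355), 4.247049808502197)
white [226.3 191.1] 9 [ 0.6104258  -0.02229286  0.058     ] [ 0.61236186 -0.03409759  0.045     ]
white [260.3 190.4] 7 [ 0.52164447 -0.03156048  0.058     ] [ 0.52203579 -0.04352646  0.045     ]
white [272.7 194.9] 34 [ 0.48852721 -0.01810839  0.058     ] [ 0.48834232 -0.02984031  0.045     ]
white [243.2 198.9] 36 [0.56392395 0.00150985 0.058     ] [ 0.56505091 -0.00988073  0.045     ]
white [247. 244.] 7 [0.54304498 0.14044044 0.058     ] [0.54380865 0.13146714 0.045     ]
white [230.3 253.1] 30 [0.57912876 0.16820973 0.058     ] [0.58052027 0.1597196  0.045     ]
white [250.4 253.5] 32 [0.53321395 0.16598407 0.058     ] [0.53380657 0.15745521 0.045     ]
```

```bash
python3 -c "
from station import *
print(hand_in())"
```

```text
the job is handed in; nothing more can be done
None
```

The stage is turned to its end stop, and the specimen is held flat in the corner, pressed at about 12 N on the long fence and 15 N on the short fence (wrist readings). The job is handed in and returned no verdict.

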